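# Set the dispenser's dose knob and lock it with its ring

## Task

On the white dispenser, turn the bar-shaped dose knob until its pointed end stands at the small marker tab on the dial. Then turn the lock ring below the knob clockwise by its upright post until you feel it bite and it is firmly tight, without over-forcing it, and let go with the knob still at the tab. Leave the tab and the other things on the bench where they are.

Things in the scene. Friction and masses are not known exactly. Their poses are not given: they have to be found in the camera images.
- dispenser: White flat instrument housing, 250 x 220 x 50 mm, fixed to the bench. Origin: centre of its underside, z up; the vertical turning axis of ring, dial and knob passes through it. Upwards on that axis: knurled lock ring, fixed white dial plate (80 mm diameter, face at 69 mm), knob.
- knob: Black knob: foot of 50 mm diameter, 70 to 78 mm up; on it a bar grip 44 long x 14 thick, 78 to 112 mm up. Origin on the turning axis at bench height. Its -x axis points along the bar to the pointed end (29 mm from the axis; white line on top of that half). Starts 0.5 to 1.5 rad counter-clockwise of the tab: turn it clockwise seen from above. It stays where it is left.
- knob_top (a point): Centre of the top of the knob's bar, on the turning axis, 112 mm above the bench. The knob takes about 0.06 N m to turn.
- marker: Small dark steel marker tab, 12 mm radially x 7 x 6 mm, on the dial plate 36 mm from the axis, 69 to 75 mm up. Origin on the turning axis at bench height; its -x axis points from the axis to the tab. Not to be moved. The knob is set when its pointed end is within 0.1 rad of the tab.
- tab (a point): Middle of the top of the marker tab, 36 mm from the axis, 75 mm above the bench.
- ring: Lock ring: knurled dark steel, 90 mm diameter, 53 to 63 mm up, post on a short arm. Origin on the turning axis at bench height. Clockwise from above tightens. Starts loose: runs 0.8 to 1.3 rad with about 6 N at the post. Where it bites differs each time and cannot be seen; from there a hidden springy clamp (joint clamp: rad past the bite, not measured) adds about 2 N per mm of post travel.
- post (a point): Centre of the top of the ring's upright post: 14 mm diameter, 62 mm from the axis, free from 62 to 112 mm up. Push it clockwise round the axis. A steady push of 10 N makes the ring just tight, 12 to 17 N properly tight; above 19 N it is over-tightened and spoilt. Then ease back 2 to 3 mm and let go: its own friction holds it, but a push back of 3 N or so loosens it.

How it is judged:
On the way, in this order (a step that is already met when the one before it is completed fails the run):
1. the knob's pointed end stands at the marker tab (within 0.1 rad) and is still, the ring still loose (angle between the x axis of knob and the x axis of marker, either way round below 0.1 rad and velocity of joint knob between -0.05 and 0.05 rad/s and not (value of joint clamp above 0.028 rad and value of joint ring above -0.04 rad)), for 0.3 s.
2. the lock ring has bitten and is tight (turned at least 0.028 rad past the bite) (value of joint clamp above 0.028 rad and value of joint ring above -0.04 rad), for 0.2 s.
At the end, for the whole second after the job is handed in: The knob's pointed end is within 0.1 rad of the marker tab, the tab is within 3 mm of where it was, and the lock ring is tight: it stays at least 0.028 rad (1.7 mm at the post) past the bite. Knob and ring are at rest (all of step 2 and angle between the x axis of knob and the x axis of marker, either way round below 0.1 rad and angular speed of each of knob, ring below 0.05 rad/s and distance of tab from where it was at the start of the episode below 0.003 m); the robot touches nothing.
It fails at once if the lock ring is over-tightened (forced more than 0.10 rad past the bite, about 19 N at the post) (value of joint clamp above 0.1 rad).
It fails at once if a bystander on the bench is moved more than 30 mm (distance of any of cap_a, cap_b, rack, beaker, reagent, tipbox, pipette, dish from where it was at the start of the episode above 0.03 m).
It also fails if it takes over 67 s, if anything falls off the work surface, if the arm or the gripper's body presses on something with over 40 N, if the wrist force passes 120 N, or if a joint passes its speed limit or range.

## Robot

A 6-joint arm with a two-finger parallel gripper is mounted at the origin on the work surface. World frame = base frame: x ahead of the robot, y to its left, z up, the work surface at z = 0. Lengths are in m, angles in rad, forces in N, time in s.
With the tool pointing down it reaches from about 0.3 to 0.875 m from the base axis. Payload 6.4 kg.
Tool frame: the origin (TCP) lies on the centre line of the jaws, within the pads' length; the fingertips stand 14 mm ahead of it and the grasp point (between the pads) lies 5 mm behind it; z points along the fingers, y is the direction in which the jaws open and shut (so a half turn about z gives the same grasp; the last joint's range is limited). The gripper opens to 85 mm and grips with 20 to 120 N. Pads are 22 mm wide; open, the fingers measure 114 mm over their backs; the gripper's body (76 mm by 85 mm) begins 54 mm behind the grasp point. The pads swing forward as they close: fully open they stand 13 mm farther back than shut.
Start: joints at [1.033, 0.181, 1.607, -0, 1.354, -0.206], TCP at [0.187, 0.544, 0.245] pointing down, gripper open.
Joint ranges: [-2.99, 2.99], [-0.89, 2.07], [0.3, 2.58], [-1.14, 4.28], [0, 2.63], [-3.12, 3.12]. Speed limits (rad/s): [2.57, 2.57, 3.01, 3.14, 3.14, 3.14].

## Interface

Orientations are given as a unit quaternion [w, x, y, z].
In Python, from bench import * gives the robot as it stands.
- The arm moves only by the tool servo_tool, never from a script. Its argument "plan" is a list that holds one entry, the list of rows, each a list of 5 numbers: the shift along the world's x, y, z in m, then the turn about the world's z in rad, then the gripper command: -1 is shut, 1 is fully open, values between are in proportion. In form: [[[tx, ty, tz, roll, claw], ...]]. A call has 1 to 8 rows; each row shifts and turns the commanded pose from where the row before left it; what a row does not reach is not made up. A row lasts 1/10 s, in which the tool goes at most 50 mm and 8.59 degrees, less where a joint would pass 70% of its speed; a pose out of reach is approached as far as the arm can. A call with a gripper value outside its range is refused whole. The fingers move at their own pace and stop on an object; the grip force is fixed at half the most. Time passes only in rows, so rows that do not move let the fingers close. It gives the time, the measured TCP pose, the force and the opening at its end, in the units of the state.
- get_obs(): the state, without advancing time (a new reading comes with each control period).
- camera(name): name is "side" or "top" or "wrist"; returns a dict with "img" (400x640x3 uint8, blue, green, red), "camera_matrix" (3x3 intrinsics, pixels), "rvec" (rotation vector, rad) and "tvec" (3), from world to camera coordinates, as OpenCV has them. Camera axes: x right, y down, z forward; pixel columns grow to the right and rows downward; lengths in m; the calibration is good to about 2 mm. A picture is of the moment at which its call begins. There is no depth.
- hand_in(): hands the job in, once; it reports no verdict.
Trained networks look in a picture, given as the dict that the camera call returned (one of the last four; its "shot" number tells which), for a name from the list of things; names that differ only in an ending like _2 or _b are one class to them, and where a whole thing is asked for, a point or a joint stands for the part that bears it (a point fixed in the world has none). Each returns a list of dicts, best first, with "conf" (0 to 1); they miss things now and then, are a little off and sometimes report something else, mostly with a low value. They report only what shows in the picture. A call takes as long as a camera call.
- trace(picture, thing): "mask" (400x640 bool, what is visible of it) and "rect" ([left, top, right, bottom] as shares, 0 to 1, of the picture: columns of its width, rows of its height, round what is visible of it).
- pinpoint(picture, thing): "centre" ([row, column] as shares, 0 to 1, of the picture: columns of its width, rows of its height: a listed point, or the origin of a listed thing).
The state is a dict: "time_s": time; "q": joint angles; "dq": joint speeds; "joint_efforts": joint torques, N m; "eef_pos": TCP position; "eef_rot": TCP orientation; "wrist_force": force on the tool from outside, world axes, zero at the start; "torque": the same for the moment, N m; "opening": opening from 0.0 (shut) to 1.0 (fully open).
Only numpy, scipy, OpenCV 4.12 (cv2) and the standard library are available. Lean on these libraries where they do the work, as an engineer would, in place of code of your own. Each camera call takes 0.05 s, during which the arm holds its last target.

## Working session

There is one attempt and no reset: what is moved stays moved. The work goes in short steps, Python scripts to look and compute and a tool call to move; the robot and the scene stay as the last step left them, time stands still between calls to the robot, and variables do not carry over. Pictures are saved under pics/ and viewed, and the job is handed in when it is done.

Besides the shell and the picture viewer there is one more tool, called after ">>>" as name(argument=value, ...) on one line, values as JSON. servo_tool: Moves the arm, as the interface text tells. Its arguments: {"type":"object","properties":{"plan":{"type":"array"}},"required":["plan"]}

```bash
ls; mkdir -p pics
cat > h.py <<'E'
from bench import *
import numpy as np, cv2
def ray(p,rc):
    K=np.array(p["camera_matrix"]);R,_=cv2.Rodrigues(np.array(p["rvec"],float));t=np.array(p["tvec"],float).ravel()
    h,w=p["img"].shape[:2]
    u=rc[1]*w;v=rc[0]*h
    d=R.T@np.linalg.inv(K)@np.array([u,v,1.0]);return -R.T@t,d
def atz(p,rc,z):
    o,d=ray(p,rc);return o+d*(z-o[2])/d[2]
Z=dict(knob_top=.112,tab=.075,post=.112,dispenser=0,knob=0,marker=0,ring=0)
E
python3 - <<'E'
from h import *
s=get_obs();print(s)
for n in ["top","side","wrist"]:
    p=camera(n);cv2.imwrite(f"pics/{n}0.png",p["img"])
    for k in Z:
        for r in pinpoint(p,k)[:2]:
            c=r["centre"];print(n,k,round(r["conf"],2),np.round([c[1]*640,c[0]*400],1),np.round(atz(p,c,Z[k]),4))
E
```

```text
pics
{'time_s': 0.0, 'q': array([ 1.03270578e+00,  1.81574445e-01,  1.60803865e+00, -9.20201735e-06,
        1.35378441e+00, -2.06303516e-01]), 'dq': array([ 0.00168773,  0.00043119,  0.00036349,  0.00022571, -0.0011886 ,
        0.00088198]), 'joint_efforts': array([-1.40610660e-03, -4.44876337e+01, -3.51336730e+01, -7.48492330e-04,
        9.13632161e-03, -8.46007083e-06]), 'eef_pos': array([0.18700092, 0.54316942, 0.24435054]), 'eef_rot': array([-3.23995266e-04,  1.65132596e-01,  9.86270962e-01, -8.42273706e-04]), 'wrist_force': array([0.4477556 , 0.89971925, 0.01802417]), 'torque': array([ 0.05488922,  0.0225931 , -0.00425727]), 'opening': 1.0007530212995868}
top knob_top 0.6 [386.9 197.3] [ 0.5452 -0.0926  0.112 ]
top tab 0.63 [361.3 214.5] [ 0.5251 -0.0634  0.075 ]
top post 0.83 [430.3 175.2] [ 0.575  -0.1509  0.112 ]
top post 0.69 [373.7 202.4] [ 0.5384 -0.0751  0.112 ]
top dispenser 0.69 [380.2 206.9] [ 0.5426 -0.1026  0.    ]
top knob 0.94 [371.7 206.9] [ 0.5425 -0.0894  0.    ]
top marker 0.52 [375.5 204.3] [ 0.5465 -0.0953  0.    ]
side knob_top 0.57 [355.  261.8] [ 0.549  -0.0947  0.112 ]
side knob_top 0.33 [348.9 301.7] [ 0.5062 -0.1432  0.112 ]
side tab 0.48 [330.  271.1] [ 0.5227 -0.0689  0.075 ]
side post 0.56 [397.1 278.2] [ 0.5834 -0.1479  0.112 ]
side dispenser 0.78 [352.8 299.2] [ 0.5521 -0.0938 -0.    ]
side knob 0.97 [350.2 298.8] [ 0.5488 -0.091   0.    ]
side ring 0.83 [349.  301.9] [ 0.544  -0.0946  0.    ]
```

View pics/top0.png

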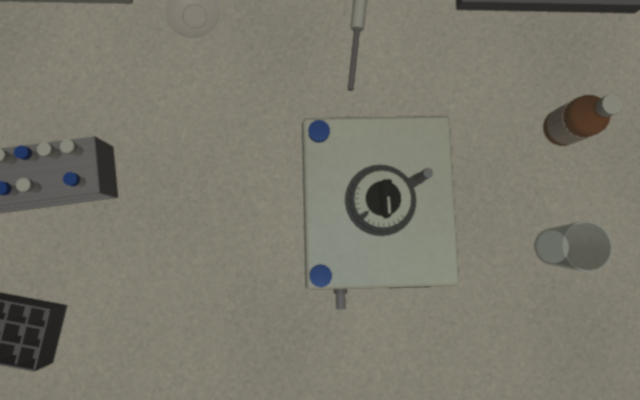

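View pics/side0.png

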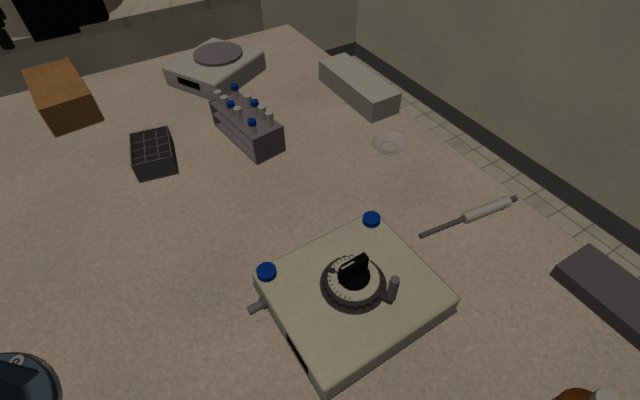

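Run:
```python
import cv2
a=cv2.imread("pics/top0.png")[140:270,310:480];b=cv2.imread("pics/side0.png")[200:330,260:450]
cv2.imwrite("pics/ca.png",cv2.resize(a,None,fx=4,fy=4,interpolation=2));cv2.imwrite("pics/cb.png",cv2.resize(b,None,fx=4,fy=4,interpolation=2))
```

```text
(no output)
```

View pics/ca.png

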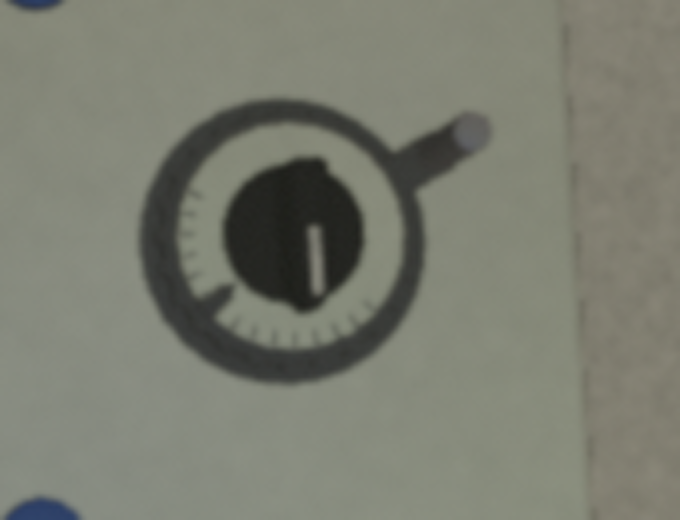

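View pics/cb.png

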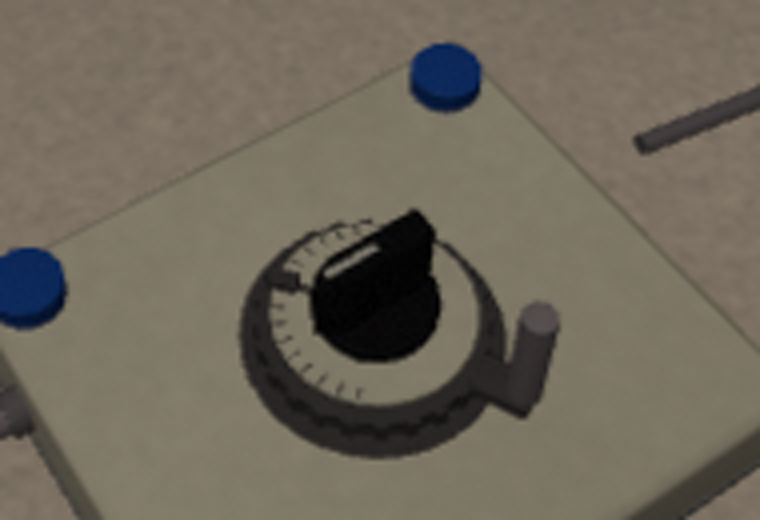

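Run:
```python
from h import *
p=camera("top")
f=lambda u,v,z:atz(p,[(140+v/4)/400,(310+u/4)/640],z)
for n,a in dict(ringc=(282,240,.06),line0=(314,225,.112),line1=(320,293,.112),tabin=(229,289,.075),tabout=(209,308,.075),tab=(219,299,.075),post=(472,131,.112)).items(): print(n,np.round(f(*a),4))
q=camera("side")
g=lambda u,v,z:atz(q,[(200+v/4)/400,(260+u/4)/640],z)
for n,a in dict(ringc=(372,338,.06),line0=(328,272,.112),line1=(378,246,.112),tab=(285,280,.075),post=(541,317,.112),bartop=(418,211,.112)).items(): print('s',n,np.round(g(*a),4))
for P,n in((p,'top'),(q,'side')):
  for k in("ring","knob","marker"):
    for r in trace(P,k)[:1]:
      m=r["mask"];ys,xs=np.nonzero(m);print(n,k,round(r["conf"],2),xs.min(),xs.max(),ys.min(),ys.max(),m.sum(), xs.mean(),ys.mean())
```

```text
ringc [ 0.547  -0.0929  0.06  ]
line0 [ 0.5467 -0.0947  0.112 ]
line1 [ 0.5243 -0.0963  0.112 ]
tabin [ 0.5283 -0.0717  0.075 ]
tabout [ 0.5217 -0.0647  0.075 ]
tab [ 0.5248 -0.0682  0.075 ]
post [ 0.5783 -0.148   0.112 ]
s ringc [ 0.5452 -0.0995  0.06  ]
s line0 [ 0.5272 -0.0939  0.112 ]
s line1 [ 0.5486 -0.0939  0.112 ]
s tab [ 0.5254 -0.0682  0.075 ]
s post [ 0.5801 -0.1478  0.112 ]
s bartop [ 0.5699 -0.0888  0.112 ]
top ring 0.56 348 432 167 232 1093 387.77767612076855 195.24428179322965
top knob 0.8 365 400 179 217 1032 382.69476744186045 197.68217054263565
top marker 0.5 359 367 211 219 48 363.2708333333333 215.08333333333334
side ring 0.79 323 398 271 308 831 364.67990373044523 293.8604091456077
side knob 0.66 337 369 253 290 958 353.9425887265136 272.7359081419624
side marker 0.24 324 399 276 308 807 368.47831474597274 294.92317224287484
```

>>> servo_tool(plan=[[[0.022,-0.04,0,0.023,-0.3],[0.022,-0.04,0,0.023,-0.3],[0.022,-0.04,0,0.023,-0.3],[0.022,-0.04,0,0.023,-0.3],[0.022,-0.04,0,0.023,-0.3],[0.022,-0.04,0,0.023,-0.3],[0.022,-0.04,0,0.023,-0.3],[0.022,-0.04,0,0.023,-0.3]]])

```text
time_s: 2.4
eef_pos: [0.3639, 0.2221, 0.2457]
eef_rot: [0.001, 0.073, 0.997, 0.0]
wrist_force: [0.2, 0.0, -0.7]
opening: 0.347
```

>>> servo_tool(plan=[[[0.022,-0.04,0,0.023,-0.3],[0.022,-0.04,0,0.023,-0.3],[0.022,-0.04,0,0.023,-0.3],[0.022,-0.04,0,0.023,-0.3],[0.022,-0.04,0,0.023,-0.3],[0.022,-0.04,0,0.023,-0.3],[0.022,-0.037,0,0.023,-0.3],[0,0,0,0,-0.3]]])

```text
time_s: 3.2
eef_pos: [0.5193, -0.0579, 0.2454]
eef_rot: [0.001, -0.004, 1.0, -0.001]
wrist_force: [0.6, 0.3, 0.5]
opening: 0.351
```

>>> servo_tool(plan=[[[0.014,-0.018,0,0.0,-0.3],[0.014,-0.018,0,0.02,-0.3],[0,0,0,0,-0.3],[0,0,0,0,-0.3]]])

```text
time_s: 3.6
eef_pos: [0.5449, -0.0888, 0.245]
eef_rot: [-0.0, -0.016, 1.0, 0.0]
wrist_force: [-0.4, 0.4, -0.6]
opening: 0.348
```

Run:
```python
from h import *
s=get_obs();print(s["eef_pos"],s["eef_rot"],s["wrist_force"],s["q"])
p=camera("wrist");cv2.imwrite("pics/w1.png",p["img"])
for k in Z:
    for r in pinpoint(p,k)[:2]:
        c=r["centre"];print(k,round(r["conf"],2),np.round([c[1]*640,c[0]*400],1),np.round(atz(p,c,Z[k]),4))
```

```text
[ 0.54487864 -0.08881812  0.24500354] [-4.45444269e-04 -1.62826936e-02  9.99867267e-01  3.51018089e-04] [-0.40875511  0.39720055 -0.55459439] [-3.76789894e-01  1.30767551e-01  1.66466033e+00  3.15099994e-04
  1.34725663e+00 -1.98022307e+00]
knob_top 0.79 [313.5 196. ] [ 0.5468 -0.0922  0.112 ]
tab 0.5 [345.8 157.9] [ 0.5237 -0.066   0.075 ]
post 0.82 [243.9 231.5] [ 0.5784 -0.1468  0.112 ]
dispenser 0.92 [311.6 168.7] [ 0.5518 -0.0956  0.    ]
knob 0.96 [312.6 166.6] [ 0.5495 -0.0947  0.    ]
```

View pics/w1.png

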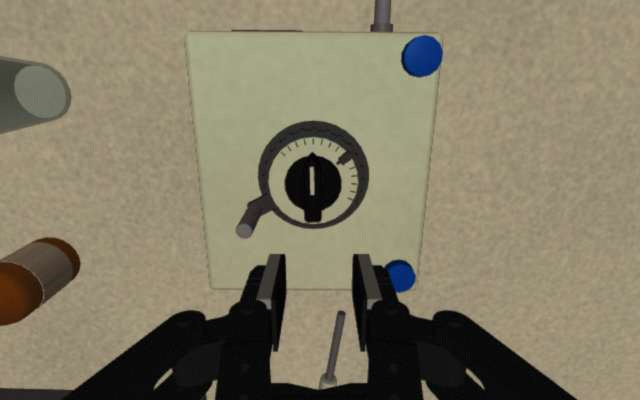

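Run:
```python
from h import *
p=camera("wrist")
a=p["img"][110:250,230:380];cv2.imwrite("pics/w1c.png",cv2.resize(a,None,fx=5,fy=4.2,interpolation=2) if 0 else cv2.resize(a,None,fx=4,fy=4,interpolation=2))
f=lambda u,v,z:np.round(atz(p,[v/400,u/640],z),4)
print(f(312,166,.112),f(312,194,.112),"tab",f(346,157.5,.075),"ringc",f(314,175,.06),"tail",f(313,219,.112),get_obs()["eef_pos"])
```

```text
[ 0.5237 -0.0943  0.112 ] [ 0.5458 -0.0936  0.112 ] tab [ 0.5238 -0.066   0.075 ] ringc [ 0.544  -0.0928  0.06  ] tail [ 0.5664 -0.0922  0.112 ] [ 0.5452036  -0.0890441   0.24540528]
```

View pics/w1c.png

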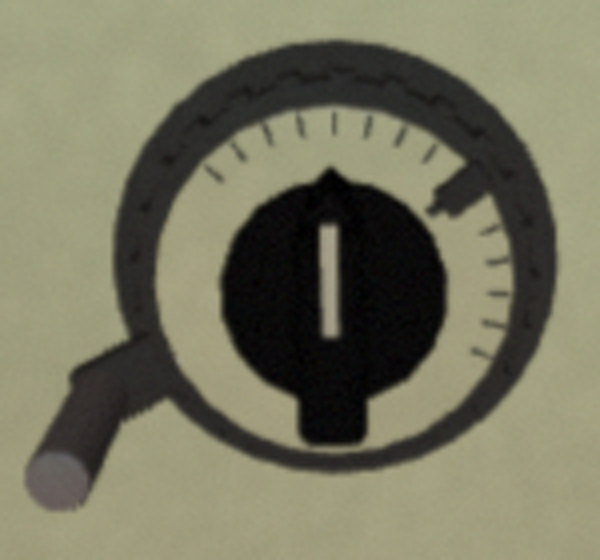

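>>> servo_tool(plan=[[[0.002,-0.0045,-0.04,0,-0.3],[0,0,-0.04,0,-0.3],[0,0,-0.04,0,-0.3],[0,0,-0.027,0,-0.3],[0,0,0,0,-0.3],[0,0,0,0,-1],[0,0,0,0,-1],[0,0,0,0,-1]]])

```text
time_s: 4.85
eef_pos: [0.5477, -0.0939, 0.0993]
eef_rot: [0.001, -0.017, 1.0, -0.0]
wrist_force: [-0.1, -0.6, -4.3]
opening: 0.157
```

>>> servo_tool(plan=[[[0,0,0,0,-1],[0,0,0,0,-1]]])

```text
time_s: 5.05
eef_pos: [0.5478, -0.0939, 0.0993]
eef_rot: [0.001, -0.017, 1.0, -0.0]
wrist_force: [-1.0, 2.0, 0.0]
opening: 0.153
```

>>> servo_tool(plan=[[[0,0,0,-0.1,-1],[0,0,0,-0.1,-1],[0,0,0,-0.1,-1],[0,0,0,-0.1,-1],[0,0,0,-0.1,-1],[0,0,0,-0.1,-1],[0,0,0,-0.1,-1],[0,0,0,-0.1,-1]]])

```text
time_s: 5.85
eef_pos: [0.5478, -0.0937, 0.0993]
eef_rot: [0.001, 0.376, 0.927, 0.0]
wrist_force: [-0.5, 2.0, 0.3]
opening: 0.151
```

>>> servo_tool(plan=[[[0,0,0,-0.08,-1],[0,0,0,0,-1],[0,0,0,0,-1],[0,0,0,0,-1]]])

```text
time_s: 6.25
eef_pos: [0.5479, -0.0937, 0.0993]
eef_rot: [0.001, 0.41, 0.912, 0.0]
wrist_force: [-2.3, 4.6, 5.5]
opening: 0.155
```

Run:
```python
from h import *
s=get_obs();print(s["eef_pos"],s["eef_rot"],s["wrist_force"],s["torque"],s["q"])
p=camera("wrist");cv2.imwrite("pics/w2.png",p["img"])
p=camera("side");a=p["img"][200:330,260:450];cv2.imwrite("pics/s2.png",cv2.resize(a,None,fx=4,fy=4,interpolation=2))
```

```text
[ 0.54788492 -0.09367346  0.0992914 ] [5.85252495e-04 4.09969913e-01 9.12098813e-01 2.88536256e-04] [-2.25188102  4.63680945  5.47772194] [ 0.66301521  0.37150689 -0.04320903] [-3.83186311e-01  3.14637219e-01  1.76642972e+00  6.08598125e-04
  1.05933355e+00 -1.10943786e+00]
```

View pics/w2.png

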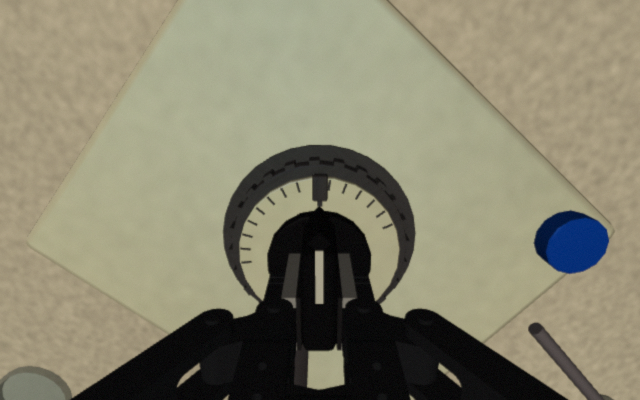

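View pics/s2.png

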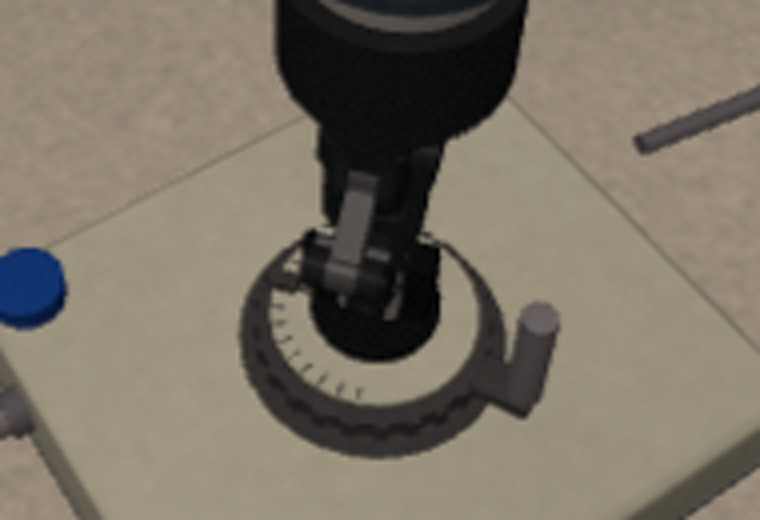

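>>> servo_tool(plan=[[[0,0,0,0,-0.3],[0,0,0,0,-0.3],[0,0,0,0,-0.3],[0,0,0.03,0,-0.3],[0,0,0.035,0,-0.1],[0,0,0,0,-0.1]]])

```text
time_s: 6.95
eef_pos: [0.5505, -0.0953, 0.1684]
eef_rot: [0.005, 0.411, 0.912, 0.0]
wrist_force: [1.4, -0.0, 0.6]
opening: 0.451
```

>>> servo_tool(plan=[[[0.01,-0.018,0,-0.07,-0.1],[0.01,-0.018,0,-0.07,-0.1],[0.011,-0.018,0,-0.06,-0.1],[0,0,0,0,-0.1],[0,0,0,0,-0.1]]])

```text
time_s: 7.45
eef_pos: [0.5778, -0.1478, 0.1625]
eef_rot: [-0.001, 0.5, 0.866, 0.0]
wrist_force: [-0.5, -0.3, 0.4]
opening: 0.45
```

Run:
```python
from h import *
s=get_obs();print(s["eef_pos"],s["eef_rot"],s["wrist_force"],s["opening"])
p=camera("wrist");cv2.imwrite("pics/w3.png",p["img"])
for k in ("post","tab"):
    for r in pinpoint(p,k)[:2]:
        c=r["centre"];print(k,round(r["conf"],2),np.round([c[1]*640,c[0]*400],1),np.round(atz(p,c,Z[k]),4))
p=camera("top");a=p["img"][140:270,310:480];cv2.imwrite("pics/t3.png",cv2.resize(a,None,fx=4,fy=4,interpolation=2))
```

```text
[ 0.57778386 -0.14781039  0.16245533] [-7.04600541e-04  4.99575509e-01  8.66270058e-01  2.10051580e-06] [-0.45243254 -0.26794588  0.41827642] 0.4498746211942088
post 0.69 [318.2 241.3] [ 0.5782 -0.1493  0.112 ]
tab 0.8 [308.3  47.2] [ 0.5223 -0.0642  0.075 ]
tab 0.18 [318.3 108.6] [ 0.5438 -0.0902  0.075 ]
```

View pics/w3.png

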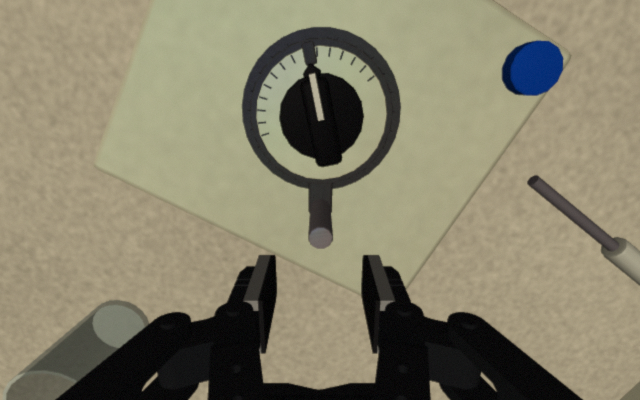

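View pics/t3.png

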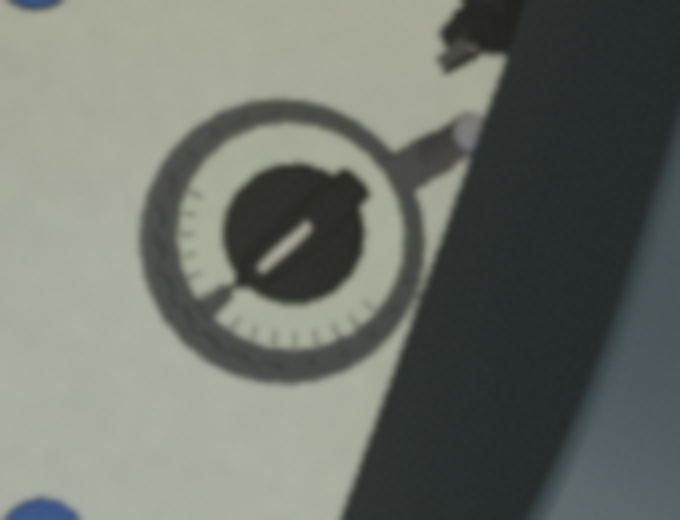

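>>> servo_tool(plan=[[[0.001,0,-0.025,0,-0.1],[0,0,-0.025,0,-0.1],[0,0,-0.024,0,-0.1],[0,0,0,0,-0.1],[0,0,0,0,-0.1]]])

```text
time_s: 8.15
eef_pos: [0.5791, -0.1473, 0.0894]
eef_rot: [-0.0, 0.5, 0.866, -0.0]
wrist_force: [0.4, 0.1, 0.9]
opening: 0.45
```

```bash
cat > arc.py <<'E'
from h import *
import sys
C=np.array([.5475,-.0937]);step=float(sys.argv[1]);n=int(sys.argv[2])
s=get_obs();P=s["eef_pos"][:2];q=s["eef_rot"];a=np.arctan2(q[2],q[1]);yaw=2*a-np.pi/2
v=P-C;th=np.arctan2(v[1],v[0]);t=np.array([np.sin(th),-np.cos(th)])
F=np.array(s["wrist_force"]);print("z",s["eef_pos"][2],"r",np.hypot(*v),"th",th,"yaw",yaw,"ideal",th+np.pi/2,"op",s["opening"],"F",F,"Ftan(resist+)",-F[:2]@t,"Frad",F[:2]@v/np.hypot(*v))
pts=[C+.062*np.array([np.cos(th-step*i),np.sin(th-step*i)]) for i in range(n+1)]
pts[0]=P
print(np.round(np.diff(pts,axis=0),4).tolist())
E
python3 arc.py 0.08 16; echo; python3 -c "
import time"
```

```text
z 0.08943964915282696 r 0.06225335911728027 th -1.0386861414287558 yaw 0.5247523407829369 ideal 0.5321101853661407 op 0.4495361497179994 F [0.41202883 0.10620444 0.85283053] Ftan(resist+) 0.40894418680351835 Frad 0.11752358388161535
[[-0.0045, -0.0021], [-0.0045, -0.002], [-0.0047, -0.0016], [-0.0048, -0.0012], [-0.0049, -0.0008], [-0.0049, -0.0005], [-0.005, -0.0001], [-0.0049, 0.0003], [-0.0049, 0.0007], [-0.0048, 0.0011], [-0.0047, 0.0015], [-0.0046, 0.0019], [-0.0044, 0.0022], [-0.0042, 0.0026], [-0.004, 0.0029], [-0.0038, 0.0032]]
```

>>> servo_tool(plan=[[[-0.0045,-0.0022,0,-0.08,-0.1],[-0.0045,-0.002,0,-0.08,-0.1],[-0.0047,-0.0016,0,-0.08,-0.1],[-0.0048,-0.0012,0,-0.08,-0.1]]])

```text
time_s: 8.55
eef_pos: [0.5628, -0.1548, 0.0917]
eef_rot: [0.002, 0.633, 0.774, 0.001]
wrist_force: [4.5, 2.7, -2.2]
opening: 0.451
```

```bash
python3 arc.py 0.06 8
```

```text
z 0.09170239451488468 r 0.0629490363566931 th -1.3254933945328966 yaw 0.20093276335206078 ideal 0.24530293226199995 op 0.45135200203941434 F [ 4.51225385  2.74671558 -2.18308043] Ftan(resist+) 5.044214548284357 Frad -1.5686876079953687
[[-0.0039, 0.0001], [-0.0037, -0.0006], [-0.0037, -0.0004], [-0.0037, -0.0001], [-0.0037, 0.0001], [-0.0037, 0.0003], [-0.0037, 0.0005], [-0.0036, 0.0008]]
```

>>> servo_tool(plan=[[[-0.0049,-0.0008,0,-0.08,-0.1],[-0.0049,-0.0005,0,-0.08,-0.1],[-0.005,-0.0001,0,-0.08,-0.1],[-0.0049,0.0003,0,-0.08,-0.1],[0,0,0,0,-0.1]]])

```text
time_s: 9.05
eef_pos: [0.5429, -0.1563, 0.0916]
eef_rot: [0.002, 0.747, 0.665, 0.001]
wrist_force: [3.7, -0.0, -1.5]
opening: 0.452
```

```bash
python3 arc.py 0.06 8
```

```text
z 0.09161547913664912 r 0.06277539943219101 th -1.6443580105591395 yaw -0.11673016275337367 ideal -0.07356168376424299 op 0.4521327130772524 F [ 3.68849435e+00 -2.39911298e-03 -1.51197268e+00] Ftan(resist+) 3.678695362590223 Frad -0.268694586035887
[[-0.0036, 0.0012], [-0.0037, 0.0006], [-0.0036, 0.0008], [-0.0036, 0.001], [-0.0035, 0.0013], [-0.0034, 0.0015], [-0.0033, 0.0017], [-0.0032, 0.0019]]
```

>>> servo_tool(plan=[[[-0.0049,0.0007,0,-0.08,-0.1],[-0.0048,0.0011,0,-0.08,-0.1],[-0.0047,0.0015,0,-0.08,-0.1],[0,0,0,0,-0.1]]])

```text
time_s: 9.45
eef_pos: [0.5286, -0.1534, 0.0915]
eef_rot: [0.002, 0.821, 0.571, 0.001]
wrist_force: [3.6, -1.4, 0.8]
opening: 0.452
```

```bash
python3 arc.py 0.02 12
```

```text
z 0.09152827785902783 r 0.06264700701539248 th -1.8773733814503082 yaw -0.35491885112599064 ideal -0.30657705465541163 op 0.45150318138616496 F [ 3.58511878 -1.42813857  0.82061183] Ftan(resist+) 3.8489605667412925 Frad 0.27956925046498105
[[-0.001, 0.001], [-0.0012, 0.0004], [-0.0012, 0.0004], [-0.0012, 0.0005], [-0.0011, 0.0005], [-0.0011, 0.0005], [-0.0011, 0.0005], [-0.0011, 0.0005], [-0.0011, 0.0006], [-0.0011, 0.0006], [-0.0011, 0.0006], [-0.0011, 0.0006]]
```

>>> servo_tool(plan=[[[-0.0012,0.0004,0,-0.02,-0.1],[-0.0012,0.0004,0,-0.02,-0.1],[-0.0012,0.0004,0,-0.02,-0.1]]])

```text
time_s: 9.75
eef_pos: [0.5255, -0.1523, 0.0914]
eef_rot: [0.002, 0.837, 0.547, 0.002]
wrist_force: [5.4, -0.0, 2.1]
opening: 0.45
```

>>> servo_tool(plan=[[[-0.0012,0.0005,0,-0.02,-0.1],[-0.0011,0.0005,0,-0.02,-0.1],[-0.0011,0.0005,0,-0.02,-0.1]]])

```text
time_s: 10.05
eef_pos: [0.5221, -0.1509, 0.0914]
eef_rot: [0.002, 0.853, 0.521, 0.002]
wrist_force: [6.1, -0.6, 2.3]
opening: 0.451
```

>>> servo_tool(plan=[[[-0.0011,0.0006,0,-0.02,-0.1],[-0.0011,0.0006,0,-0.02,-0.1],[-0.0011,0.0006,0,-0.02,-0.1]]])

```text
time_s: 10.35
eef_pos: [0.5188, -0.1492, 0.0914]
eef_rot: [0.002, 0.869, 0.495, 0.002]
wrist_force: [5.1, -0.5, 2.3]
opening: 0.448
```

>>> servo_tool(plan=[[[-0.0011,0.0006,0,-0.02,-0.1],[-0.0011,0.0006,0,-0.02,-0.1]]])

```text
time_s: 10.55
eef_pos: [0.5166, -0.148, 0.0914]
eef_rot: [0.002, 0.878, 0.478, 0.002]
wrist_force: [6.2, -0.5, 2.7]
opening: 0.452
```

>>> servo_tool(plan=[[[-0.001,0.0007,0,-0.02,-0.1],[-0.001,0.0007,0,-0.02,-0.1],[-0.001,0.0007,0,-0.02,-0.1]]])

```text
time_s: 10.85
eef_pos: [0.5136, -0.146, 0.0914]
eef_rot: [0.002, 0.892, 0.451, 0.002]
wrist_force: [5.2, -0.8, 2.6]
opening: 0.454
```

```bash
python3 arc.py 0.02 4
```

```text
z 0.09137730373981906 r 0.06235835684974547 th -2.1455088839270866 yaw -0.6339271031909909 ideal -0.57471255713219 op 0.4543375347123665 F [ 5.18438195 -0.78538709  2.63108523] Ftan(resist+) 4.778435034308154 Frad -2.15898303311321
[[-0.0008, 0.001], [-0.001, 0.0007], [-0.001, 0.0007], [-0.001, 0.0007]]
```

>>> servo_tool(plan=[[[-0.001,0.0008,0,-0.02,-0.1],[-0.001,0.0008,0,-0.02,-0.1],[-0.001,0.0008,0,-0.02,-0.1]]])

```text
time_s: 11.15
eef_pos: [0.5106, -0.1439, 0.0914]
eef_rot: [0.002, 0.905, 0.424, 0.002]
wrist_force: [5.2, -1.4, 3.1]
opening: 0.451
```

```bash
python3 arc.py 0.02 4
```

```text
z 0.09144298871192105 r 0.06227541566098594 th -2.204387437728654 yaw -0.6939799346684838 ideal -0.6335911109337573 op 0.45077482045810524 F [ 5.23237346 -1.35572616  3.12501039] Ftan(resist+) 5.019452135051935 Frad -2.0051996590753296
[[-0.0008, 0.001], [-0.001, 0.0008], [-0.001, 0.0008], [-0.0009, 0.0008]]
```

>>> servo_tool(plan=[[[-0.0009,0.0008,0,-0.02,-0.1],[-0.0009,0.0008,0,-0.02,-0.1],[-0.0009,0.0008,0,-0.02,-0.1]]])

```text
time_s: 11.45
eef_pos: [0.5079, -0.1416, 0.0914]
eef_rot: [0.003, 0.918, 0.397, 0.002]
wrist_force: [4.2, -2.0, 2.2]
opening: 0.452
```

```bash
python3 arc.py 0.02 4
```

```text
z 0.09144676119262167 r 0.062166919570131755 th -2.2616060261435704 yaw -0.7539443550563706 ideal -0.6908096993486739 op 0.45228066490841856 F [ 4.21710476 -1.98431208  2.19657429] Ftan(resist+) 4.514577827803582 Frad -1.157607022032942
[[-0.0008, 0.0009], [-0.0009, 0.0008], [-0.0009, 0.0008], [-0.0009, 0.0009]]
```

>>> servo_tool(plan=[[[-0.0009,0.0009,0,-0.02,-0.1],[-0.0009,0.0009,0,-0.02,-0.1],[-0.0009,0.0009,0,-0.02,-0.1]]])

```text
time_s: 11.75
eef_pos: [0.5051, -0.1391, 0.0914]
eef_rot: [0.003, 0.929, 0.369, 0.002]
wrist_force: [4.9, -3.0, 2.1]
opening: 0.454
```

```bash
python3 arc.py 0.02 4
```

```text
z 0.09140884422753644 r 0.062068535016450474 th -2.322162262715798 yaw -0.8139657237907164 ideal -0.7513659359209015 op 0.453938435663659 F [ 4.86329513 -3.0056022   2.14302333] Ftan(resist+) 5.605624464818047 Frad -1.123502761419042
[[-0.0009, 0.0009], [-0.0009, 0.0009], [-0.0009, 0.0009], [-0.0008, 0.0009]]
```

>>> servo_tool(plan=[[[-0.0009,0.0009,0,-0.02,-0.1],[-0.0008,0.0009,0,-0.02,-0.1],[-0.0008,0.0009,0,-0.02,-0.1]]])

```text
time_s: 12.05
eef_pos: [0.5026, -0.1365, 0.0914]
eef_rot: [0.003, 0.94, 0.341, 0.002]
wrist_force: [5.4, -3.4, 2.5]
opening: 0.454
```

```bash
python3 arc.py 0.02 4
```

```text
z 0.09142666202498421 r 0.06199881516547693 th -2.380399601981869 yaw -0.8739281415098911 ideal -0.8096032751869724 op 0.4536297599347816 F [ 5.40273033 -3.37299541  2.52784314] Ftan(resist+) 6.168820705549081 Frad -1.5850060364653538
[[-0.0008, 0.0009], [-0.0008, 0.0009], [-0.0008, 0.0009], [-0.0008, 0.001]]
```

>>> servo_tool(plan=[[[-0.0008,0.0009,0,-0.02,-0.1],[-0.0008,0.0009,0,-0.02,-0.1]]])

```text
time_s: 12.25
eef_pos: [0.5017, -0.135, 0.0916]
eef_rot: [0.003, 0.947, 0.322, 0.002]
wrist_force: [7.8, -5.2, -0.9]
opening: 0.451
```

```bash
python3 arc.py 0.02 4
```

```text
z 0.09155258212423466 r 0.061706806548175876 th -2.4079764012453917 yaw -0.9140630764898218 ideal -0.8371800744504951 op 0.45119409799295385 F [ 7.76161866 -5.16569859 -0.88719659] Ftan(resist+) 9.033733228357185 Frad -2.3062589078628584
[[-0.001, 0.0007], [-0.0008, 0.0009], [-0.0008, 0.001], [-0.0008, 0.001]]
```

>>> servo_tool(plan=[[[0,0,0,0,-0.1]]])

```text
time_s: 12.35
eef_pos: [0.5016, -0.135, 0.0915]
eef_rot: [0.003, 0.947, 0.323, 0.002]
wrist_force: [6.8, -4.9, -0.2]
opening: 0.446
```

>>> servo_tool(plan=[[[-0.0008,0.001,0,-0.02,-0.1],[0,0,0,0,-0.1]]])

```text
time_s: 12.55
eef_pos: [0.5012, -0.1342, 0.0916]
eef_rot: [0.003, 0.95, 0.313, 0.003]
wrist_force: [9.2, -5.6, -1.3]
opening: 0.447
```

```bash
python3 arc.py 0.02 4
```

```text
z 0.09159363134971896 r 0.061547136249038153 th -2.4223674942694413 yaw -0.9337861811605145 ideal -0.8515711674745448 op 0.4465877379129391 F [ 9.15700635 -5.60224799 -1.25397677] Ftan(resist+) 10.247316744353842 Frad -3.198194379727192
[[-0.0011, 0.0006], [-0.0008, 0.001], [-0.0008, 0.001], [-0.0007, 0.001]]
```

>>> servo_tool(plan=[[[-0.0009,0.0008,0,-0.01,-0.1],[0,0,0,0,-0.1]]])

```text
time_s: 12.75
eef_pos: [0.5006, -0.1336, 0.0916]
eef_rot: [0.004, 0.951, 0.309, 0.003]
wrist_force: [9.3, -7.1, -1.7]
opening: 0.449
```

>>> servo_tool(plan=[[[-0.0009,0.0008,0,-0.01,-0.1],[0,0,0,0,-0.1]]])

```text
time_s: 12.95
eef_pos: [0.5, -0.133, 0.0916]
eef_rot: [0.004, 0.953, 0.304, 0.003]
wrist_force: [11.7, -6.9, -3.2]
opening: 0.447
```

>>> servo_tool(plan=[[[-0.0007,0.0006,0,0,-0.1],[0,0,0,0,-0.1],[0,0,0,0,-0.1]]])

```text
time_s: 13.25
eef_pos: [0.4995, -0.1327, 0.0917]
eef_rot: [0.004, 0.953, 0.304, 0.003]
wrist_force: [12.3, -8.3, -4.1]
opening: 0.447
```

>>> servo_tool(plan=[[[0,0,0,0,-0.1]]])

```text
time_s: 13.35
eef_pos: [0.4995, -0.1327, 0.0917]
eef_rot: [0.004, 0.953, 0.304, 0.003]
wrist_force: [11.0, -6.7, -4.5]
opening: 0.453
```

>>> servo_tool(plan=[[[0.0008,-0.0006,0,0,-0.1],[0.0008,-0.0006,0,0,-0.1],[0.0008,-0.0006,0,0,-0.1],[0,0,0,0,-0.1]]])

```text
time_s: 13.75
eef_pos: [0.5, -0.1332, 0.0913]
eef_rot: [0.002, 0.953, 0.304, 0.002]
wrist_force: [3.7, -3.2, 4.6]
opening: 0.448
```

>>> servo_tool(plan=[[[0.0008,-0.0006,0,0,-0.1],[0.0008,-0.0006,0,0,-0.1],[0,0,0,0,-0.1]]])

```text
time_s: 14.05
eef_pos: [0.5, -0.1333, 0.0899]
eef_rot: [0.001, 0.953, 0.303, 0.0]
wrist_force: [3.1, -3.9, 4.8]
opening: 0.449
```

>>> servo_tool(plan=[[[0.0008,-0.0006,0,0,-0.1],[0.0008,-0.0006,0,0,-0.1],[0.0008,-0.0006,0,0,-0.1],[0,0,0,0,-0.1]]])

```text
time_s: 14.45
eef_pos: [0.501, -0.1338, 0.0886]
eef_rot: [-0.001, 0.953, 0.303, -0.001]
wrist_force: [-0.2, 1.2, 0.1]
opening: 0.45
```

Run:
```python
from h import *
s=get_obs();print(s["eef_pos"],s["eef_rot"],s["wrist_force"],s["opening"])
p=camera("wrist");cv2.imwrite("pics/w4.png",p["img"])
```

```text
[ 0.50099426 -0.13383415  0.08856282] [-9.31561007e-04  9.53100722e-01  3.02650941e-01 -7.43733672e-04] [-0.17311243  1.17474347  0.06910004] 0.4498797185612696
```

View pics/w4.png

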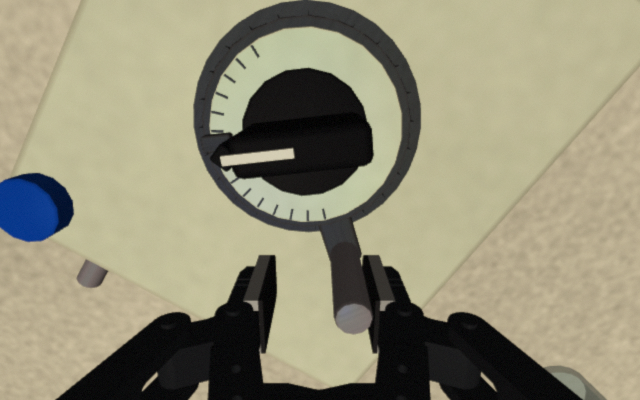

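>>> servo_tool(plan=[[[0.003,-0.0025,0,0,-0.1],[0.002,-0.002,0,0,-0.1],[0,0,0.02,0,-0.1],[0,0,0.04,0,-0.1],[0,0,0.04,0,-0.1],[0,0,0.04,0,-0.1],[0,0,0,0,-0.1]]])

```text
time_s: 15.2
eef_pos: [0.51, -0.1405, 0.2357]
eef_rot: [0.004, 0.953, 0.303, 0.004]
wrist_force: [0.7, -1.0, 0.8]
opening: 0.45
```

Run:
```python
from h import *
s=get_obs();print(s["eef_pos"],s["wrist_force"])
p=camera("wrist");cv2.imwrite("pics/w5.png",p["img"])
for k in ("post","tab","knob_top"):
    for r in pinpoint(p,k)[:1]:
        c=r["centre"];print(k,round(r["conf"],2),np.round([c[1]*640,c[0]*400],1),np.round(atz(p,c,Z[k]),4))
```

```text
[ 0.50996783 -0.14049737  0.23567316] [ 0.68100989 -1.01830937  0.83081056]
post 0.76 [316.6 199.6] [ 0.508  -0.1409  0.112 ]
tab 0.7 [251.1 116.5] [ 0.5249 -0.0655  0.075 ]
knob_top 0.97 [295.7 117. ] [ 0.5489 -0.0943  0.112 ]
```

View pics/w5.png

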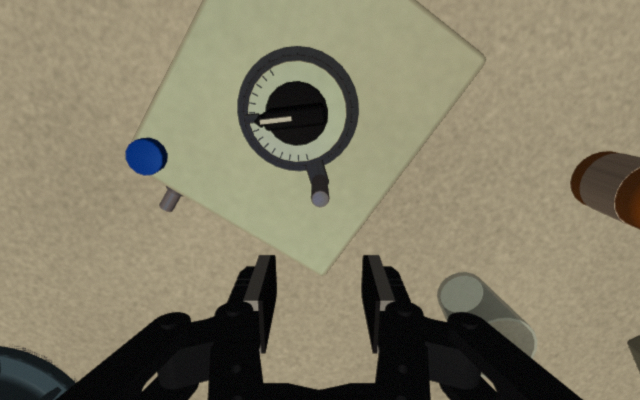

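Run:
```python
from h import *
p=camera("wrist");a=p["img"][30:220,220:370];cv2.imwrite("pics/w6.png",cv2.resize(a,None,fx=3,fy=3,interpolation=2))
g=cv2.cvtColor(p["img"],6);sub=np.zeros_like(g);sub[112:128,258:296]=g[112:128,258:296]
m=trace(p,"knob")[0]["mask"];m=cv2.erode(cv2.morphologyEx(m.astype(np.uint8),3,np.ones((7,7))),np.ones((3,3)))
ys,xs=np.nonzero((sub>120)&(m>0));print(len(xs),xs.min(),xs.max())
vx,vy,x0,y0=cv2.fitLine(np.stack([xs,ys],1).astype(np.float32),2,0,.01,.01).ravel()
A=atz(p,[(y0-12*vy)/400,(x0-12*vx)/640],.112);B=atz(p,[(y0+12*vy)/400,(x0+12*vx)/640],.112)
e,f=(A,B) if A[0]<B[0] else (B,A)
kn=np.arctan2((e-f)[1],(e-f)[0])
T=trace(p,"marker");
for r in T[:1]:
  yy,xx=np.nonzero(r["mask"]);t=atz(p,[yy.mean()/400,xx.mean()/640],.073);print("tab",r["conf"],t)
  for C in ([.5475,-.0937],[.5489,-.0943],[.547,-.093]): print(kn, np.arctan2(t[1]-C[1],t[0]-C[0]))
```

```text
128 266 295
tab 0.49 [ 0.5231973  -0.06557451  0.073     ]
2.2995524472640785 2.2834085847042846
2.2995524472640785 2.3007143374634618
2.2995524472640785 2.285593417744079
```

View pics/w6.png

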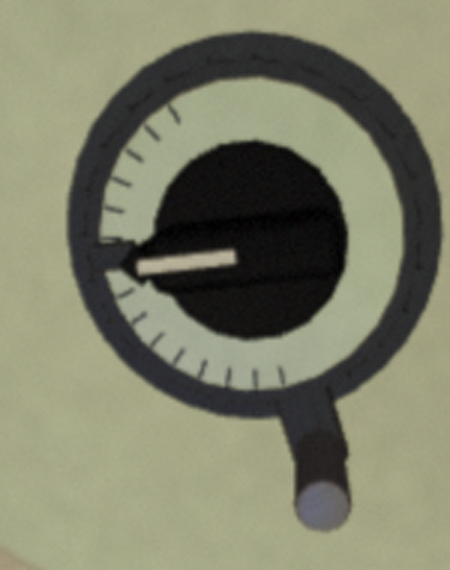

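Knob and tab agree within about 0.02 rad, and the post is standing free, so I'm handing in.

```bash
python3 -c "
from bench import *
print(hand_in())"
```

```text
the job is handed in; nothing more can be done
None
```

The job is handed in at about 15 s of the 67 s allowed; the hand-in gave no verdict.

- **Knob:** I gripped the bar and turned it 0.88 rad clockwise to the tab. The last wrist picture put the pointed end within about 0.02 rad of the tab (limit 0.1). The tab was still where I first measured it, within the 2 mm camera error.
- **Ring:** I pushed it clockwise by the post, with about 5 N of running resistance. It bit after roughly 1.2 rad. I took it to a steady push of about 14 N; the last two readings were 14.8 and 12.8 N.
- **Release:** I backed off until the force fell to about 1 N, within sensor noise. That took about 8 mm of command because the arm flexes, though the tool itself moved only about 2 mm. Then I lifted clear.
- **Not confirmed:** the clamp angle cannot be measured, so the tightness rests only on the push force. I did not check the bystander objects one by one, but the force readings showed no unexpected contact.

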